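Clamp a specimen mount in a screw press

ROBOT

A 7-joint arm with a two-finger parallel gripper is mounted at the origin on the work surface. World frame = base frame: x ahead of the robot, y to its left, z up, the work surface at z = 0. Lengths are in mm, angles in rad, forces in N, time in s.
With the tool pointing down it reaches from about 400 to 900 mm from the base axis. Payload 5.5 kg.
Tool frame: the origin (TCP) lies at the very end of the fingers, on their centre line; the grasp point (between the pads) lies 19 mm behind it; z points along the fingers, y is the direction in which the jaws open and shut (so a half turn about z gives the same grasp; the last joint's range is limited). The gripper opens to 85 mm and grips with 20 to 120 N. Pads are 22 mm wide; open, the fingers measure 114 mm over their backs; the gripper's body (76 mm by 85 mm) begins 54 mm behind the grasp point. The pads swing forward as they close: fully open they stand 13 mm farther back than shut.
Start: joints at [-0.849, 0.501, -0.427, 1.55, 0.221, 1.138, -0.21], TCP at [287.831, 582.797, 231.31] pointing down, gripper open.
Joint ranges: [-2.88, 2.88], [-0.31, 2.03], [-1.54, 1.56], [0.2, 2.42], [-1.41, 4.55], [0.19, 2.02], [-2.57, 2.57]. Speed limits (rad/s): [2.57, 2.57, 3.14, 3.14, 3.14, 3.14, 3.14].

INTERFACE

Orientations are given as a rotation vector (axis times angle).
In Python, from rig import r gives the robot as it stands.
- The arm moves only by the shell command python3 -m crank 'ROWS' [FORCE]. ROWS is JSON, a list of rows, each a list of 3 entries, a list of its own where there are three numbers: the opening, from 0 (shut) to 1 (fully open), then the shift along the tool's x, y, z in mm, then the turn, a rotation vector about the tool's x, y, z in rad. In form: [[hand, [tx, ty, tz], [wx, wy, wz]], ...]. A call has 1 to 12 rows; each row shifts and turns the commanded pose from where the row before left it, along the tool's axes as they then stand; what a row does not reach is not made up. A row lasts 1/10 s, in which the tool goes at most 50 mm and 8.59 degrees, less where a joint would pass 70% of its speed; a pose out of reach is approached as far as the arm can. A call is refused whole if a number of a shift passes 50 or a number of a turn 0.15, either way. A call with a gripper value outside its range is refused whole. The fingers move at their own pace and stop on an object; FORCE is the grip in N (left out, the last holds). Time passes only in rows, so rows that do not move let the fingers close. It gives the time, the measured TCP pose, the force and the opening at its end, in the units of the state.
- r.get_state(): the state, without advancing time (a new reading comes with each control period).
- r.capture(name): name is "scene" or "top" or "wrist"; returns the picture (420x560x3 uint8, red, green, blue); there is no depth.
- r.get_calibration(name): a dict with "fx", "fy", "cx", "cy" (pixels), "k1" (the pictures are not rectified: a ray, as slopes to the right and down, at radius r is drawn at 1 + k1 r^2 times it, then the intrinsics apply), "R" (3x3) and "t" (3): a world point X has camera coordinates R X + t. Camera axes: x right, y down, z forward; pixel columns grow to the right and rows downward; lengths in mm; the calibration is good to about 2 mm. A picture is of the moment at which its call begins: read the wrist's pose just before it. get_calibration takes no time and is no camera call; for the wrist camera it gives the pose at the moment of the call.
- r.hand_in(): hands the job in, once; it reports no verdict.
The state is a dict: "time_s": time; "joints": joint angles; "qd": joint speeds; "joint_torque": joint torques, N m; "eef_pos": TCP position; "eef_rot": TCP orientation; "contact_force": force on the tool from outside, world axes, zero at the start; "wrist_torque": the same for the moment, N m; "gripper_width": finger opening in mm.
Only numpy, scipy, OpenCV 4.12 (cv2) and the standard library are available. Lean on these libraries where they do the work, as an engineer would, in place of code of your own. Each camera call takes 0.05 s, during which the arm holds its last target.

TASK

Slide the leaf specimen mount back on the screw press until it rests against the stop, without ramming it. Then turn the press's knob clockwise until you feel its foot touch the mount, and give it a further quarter of a turn from there and no more, because tightening well past that cracks the clear cover. Let go and leave the jars and the mortar where they stand.

Things in the scene. Friction and masses are not known exactly. Their poses are not given: they have to be found in the camera images.
- press: Small screw press bolted to the bench. Origin on the vertical screw axis at bench level; x points from the open front to the column at the back, z up. Base plate 330 x 160 mm (x -190 to 140), top at z 15 mm. Green column at x 105 to 140 mm carries a green beam 40 mm wide, x -22 to 140, z 110 to 135 mm, over the mount. Only the knob stands higher.
- press_stop (a point): Middle of the front face of the steel stop bar at the back of the base plate, on the press's x axis 90 mm behind the screw axis, 26 mm above the bench; the bar's top is 37 mm above the bench. Two low side guides (8 mm wide, top 27 mm above the bench, inner faces 116 mm apart) run 140 mm forward from it.
- screw: Knob and screw with a sprung rubber foot hanging under the beam. Origin on the screw axis at knob mid-height, fixed in place. The foot sinks 24 mm per clockwise turn. Its crowned sole starts 3 to 17 mm above the mount's cork pad, each time different, not reported. At first touch it bears with 25 N, then 3 N more per further mm of travel: 43 N a quarter turn past touch, 61 N half a turn past.
- knob (a joint): Angle of the knob in rad, 0 at the start, when the bar lies along the press's x; grows clockwise seen from above, up to 9. It stays where it is left. Turning it takes about 0.21 N m of steady friction while the foot hangs free; when the foot touches, the torque steps up by about 0.095 N m, then rises by 0.044 N m per rad.
- knob_grip (a point): Centre of the knob's black bar handle, on the screw axis 168 mm above the bench, turning with it: bar 64 mm long along its x, 16 mm wide along its y, 26 mm high. A red dot marks its -x end. A boss of 26 mm diameter carries it, leaving 20 mm free between beam and bar. The knob does not rise or sink as it turns.
- mount: Loose specimen mount, 0.3 to 0.6 kg: plywood board 180 x 110 x 18 mm, clear cover over a pressed leaf, 50 mm square cork pad on top in the middle, 28 mm high in all. Origin at the centre of its underside, x along the 180 mm, towards the stop. It starts on the base plate 25 to 55 mm short of the stop, back end between the guides. When home its origin lies on the screw axis.
- mount_front (a point): Middle of the front edge face of the mount's board (the face turned away from the stop), 9 mm above the base plate: the place to push.
- jar_a: Bystander: clear specimen jar with yellow lid and dark brown filling, 58 mm in diameter, 80 mm high; origin under its centre.
- jar_b: Bystander: the same jar with light brown filling; origin under its centre.
- mortar: Bystander: white ceramic bowl, 84 mm in diameter, 50 mm high; origin under its centre.
There are look-alikes about, which are no part of the job. What is meant by the mount is not blue or green, and is the smaller of those in its own colour.

How it is judged (in metres and radians):
On the way, in this order (a step that is already met when the one before it is completed fails the run):
1. the mount rests against the stop (within 4 mm), the foot not yet on it (x of mount in the frame of press between -0.004 and 0.004 m and z of mount in the frame of press below 0.019 m and contact force between screw and mount below 2 N), for 0.2 s.
2. the foot has been brought down onto the mount (x of mount in the frame of press between -0.004 and 0.004 m and z of mount in the frame of press below 0.019 m and contact force between screw and mount above 8 N), for 0.1 s.
3. the knob has been turned on from touch by a quarter turn (foot bears with 37 to 49 N) (x of mount in the frame of press between -0.004 and 0.004 m and z of mount in the frame of press below 0.019 m and contact force between screw and mount between 37 and 49 N), for 0.2 s.
At the end, for the whole second after the job is handed in: The mount lies flat against the stop (within 4 mm) and the foot bears on it with 37 to 49 N, which is a quarter turn past first touch, give or take a twelfth of a turn; the knob is let go and nothing moves (all of step 3 and linear speed of mount below 0.01 m/s and velocity of joint knob between -0.05 and 0.05 rad/s).
It fails at once if the knob is tightened about half a turn past touch (the foot bears with more than 61 N) and the cover cracks (contact force between screw and mount above 61 N).
It fails at once if the robot rams or squeezes the mount with more than 45 N (contact force between any of the arm, the fingers and mount above 45 N).
It fails at once if the dark jar is moved by more than 20 mm (distance of jar_a from where it was at the start of the episode above 0.02 m).
It fails at once if the light jar is moved by more than 20 mm (distance of jar_b from where it was at the start of the episode above 0.02 m).
It fails at once if the mortar is moved by more than 20 mm (distance of mortar from where it was at the start of the episode above 0.02 m).
It also fails if it takes over 72 s, if anything falls off the work surface, if the arm or the gripper's body presses on something with over 40 N, if the wrist force passes 120 N, or if a joint passes its speed limit or range.

## Working session

There is one attempt and no reset: what is moved stays moved. The work goes in short steps, Python scripts to look and compute and a shell command to move; the robot and the scene stay as the last step left them, time stands still between calls to the robot, and variables do not carry over. Pictures are saved under pics/ and viewed, and the job is handed in when it is done.

```bash
ls; mkdir -p pics; python3 - <<'E'
from rig import r
import cv2
for n in ["scene","top","wrist"]:
    c=r.get_calibration(n); im=r.capture(n)
    cv2.imwrite(f"pics/{n}0.png",im[:,:,::-1])
    print(n,c)
print(r.get_state())
E
```

```text
pics
scene {'fx': 468.26290749157175, 'fy': 468.26290749157175, 'cx': 286.62476670156036, 'cy': 212.5468259941121, 'k1': 0.03562234877972248, 'R': array([[ 0.43961682,  0.89803793,  0.0162767 ],
       [ 0.61817124, -0.28936725, -0.73084261],
       [-0.65161444,  0.33135249, -0.68235193]]), 't': array([-189.96683248, -202.88327856, 1671.6699469 ])}
top {'fx': 421.37717533502024, 'fy': 421.37717533502024, 'cx': 276.7714316168983, 'cy': 208.58793704909894, 'k1': 0.03241305426469912, 'R': array([[-0.02323416, -0.99961574, -0.01511778],
       [-0.99715306,  0.02425668, -0.07139595],
       [ 0.07173523,  0.01341591, -0.99733348]]), 't': array([   3.23901174,  480.8394668 , 1024.1152615 ])}
wrist {'fx': 303.4437165242633, 'fy': 303.4437165242633, 'cx': 280.8939399388632, 'cy': 213.47850929359075, 'k1': -0.04352188741461601, 'R': array([[ 0.44254524,  0.89674143, -0.00291791],
       [ 0.8513975 , -0.41914174,  0.31534506],
       [ 0.28155996, -0.14203876, -0.94897259]]), 't': array([-647.34861612,  -41.88262478,  382.05817452])}
{'time_s': 0.15, 'joints': array([-0.84882239,  0.5016749 , -0.42681048,  1.55119087,  0.22076582,
        1.13829031, -0.21027363]), 'qd': array([-0.00067557, -0.00229925, -0.00077996, -0.00335559, -0.00068065,
       -0.00096522,  0.00040721]), 'joint_torque': array([-6.41154387e-03, -5.70043695e+01, -5.82529709e+00, -2.81285065e+01,
        1.06512144e-02,  7.89203856e-03,  3.27300171e-06]), 'eef_pos': array([287.64567047, 582.29996293, 230.47729712]), 'eef_rot': array([-7.14188716e-01, -3.05888812e+00,  2.29578608e-03]), 'contact_force': array([-0.54376525,  0.0639128 , -0.09749288]), 'wrist_torque': array([ 0.02379902, -0.00086569, -0.008379  ]), 'gripper_width': 85.07753488045903}
```

View pics/scene0.png

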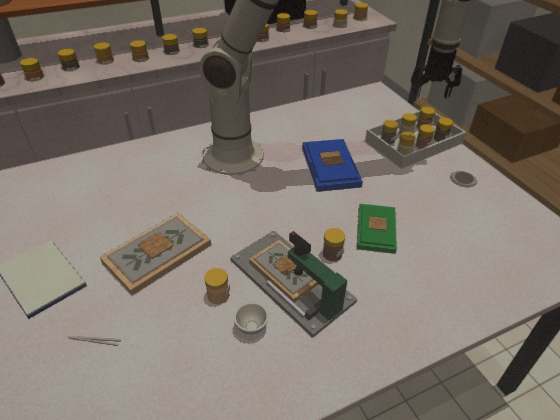

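View pics/top0.png

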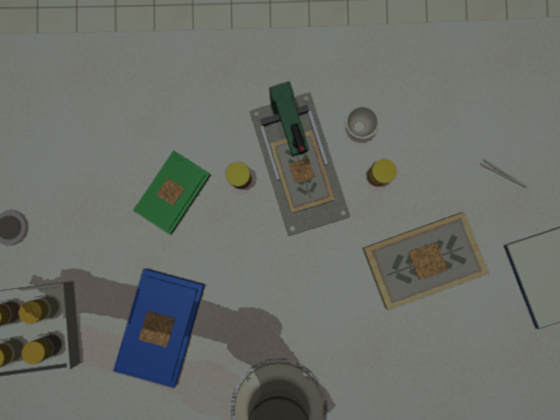

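View pics/wrist0.png

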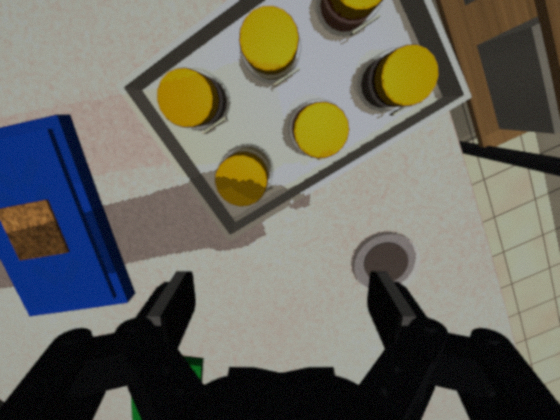

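The scene picture shows the press at (290,280) with the mount in it. In the top view the press base spans (250,105)–(349,214), the knob is at (298,140), the mount at (302,172), the jars at (238,175) and (383,172), and the mortar at (362,124). I'll measure these next.

```bash
cat > h.py <<'E'
import numpy as np, cv2
from rig import r
def ray(c,u,v):
    d=np.array([(u-c['cx'])/c['fx'],(v-c['cy'])/c['fy']]); p=d.copy()
    for _ in range(20): p=d/(1+c['k1']*(p@p))
    R=np.array(c['R']);t=np.array(c['t'])
    return -R.T@t, R.T@np.array([p[0],p[1],1.])
def onz(c,u,v,z):
    o,d=ray(c,u,v); return o+d*(z-o[2])/d[2]
def proj(c,X):
    q=np.array(c['R'])@np.array(X,float)+np.array(c['t']); p=q[:2]/q[2]; p=p*(1+c['k1']*(p@p))
    return np.array([c['fx']*p[0]+c['cx'],c['fy']*p[1]+c['cy']])
E
python3 - <<'E'
import cv2
im=cv2.imread('pics/top0.png')[70:245,220:400]
im=cv2.convertScaleAbs(im,alpha=1.6)
cv2.imwrite('pics/topc.png',cv2.resize(im,None,fx=3.4,fy=3.4,interpolation=cv2.INTER_CUBIC))
im=cv2.imread('pics/scene0.png')[215:345,195:365]
cv2.imwrite('pics/scc.png',cv2.resize(cv2.convertScaleAbs(im,alpha=1.3),None,fx=4,fy=4,interpolation=cv2.INTER_CUBIC))
E
```

```text
(no output)
```

View pics/topc.png

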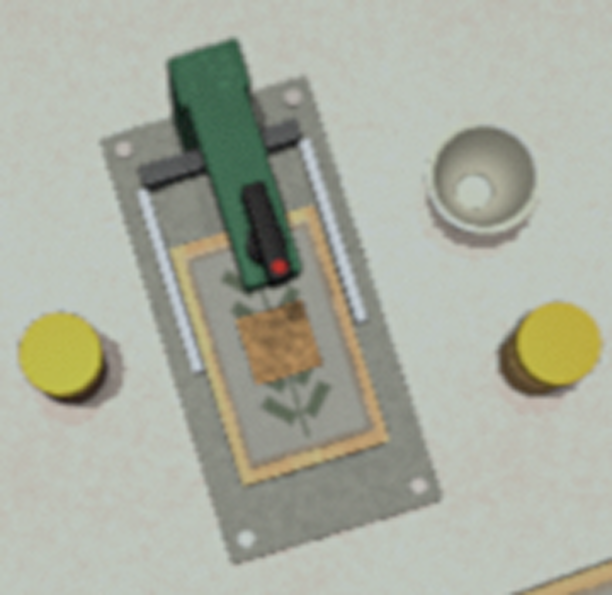

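View pics/scc.png

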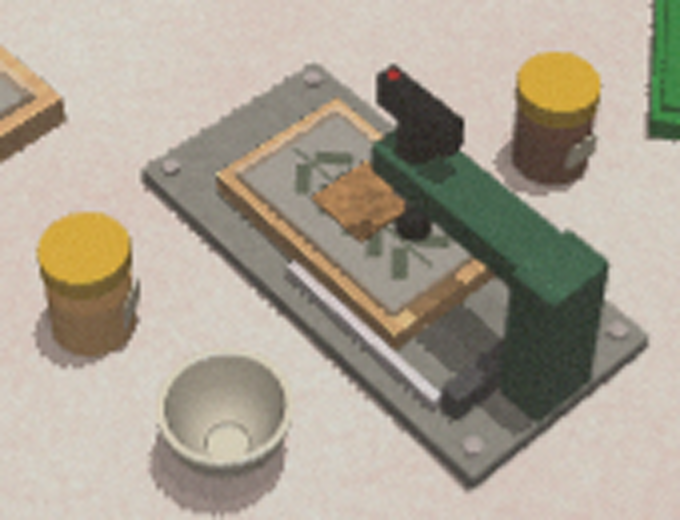

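The crops show the base-plate corners at (100,140), (305,78), (440,497) and (233,563) in the topc crop, the mount's front corners at (247,485) and (388,437), and the red dot at (279,267) on the front end of the bar.

```bash
python3 - <<'E'
from h import *
c=r.get_calibration('top'); s=r.get_calibration('scene')
T=lambda u,v:(u/3.4+220-.35,v/3.4+70-.35)
S=lambda u,v:(u/4+195-.4,v/4+215-.4)
P={k:onz(c,*T(*p),15)[:2] for k,p in dict(bl=(100,140),br=(305,78),fr=(440,497),fl=(233,563)).items()}
f=lambda a:np.round(a,1)
for k in P: print(k,f(P[k]))
back=(P['bl']+P['br'])/2; front=(P['fl']+P['fr'])/2
L=np.linalg.norm(back-front);W=np.linalg.norm(P['bl']-P['br'])
x=(back-front)/L; yaw=np.arctan2(x[1],x[0]); org=front+x*190*L/330
print('L,W',L,W,'yaw',yaw,'org',org)
# scene plate corners: crop (143,178) fr? (313,65) , (648,340),(472,488)
for p in [(313,65),(143,178),(472,488),(648,340)]: print('scene',f(onz(s,*S(*p),15)[:2]))
print('knob bar top in top', [f(onz(c,*T(*p),181)) for p in [(254,183),(281,283),(279,267)]])
print('scene reddot',f(onz(s,*S(394,74),181)))
# mask knob bar (black) in top
y=np.array([-x[1],x[0]])
loc=lambda q:f(np.array([(q[:2]-org)@x,(q[:2]-org)@y]))
for n,p,z in [('mfl',(247,485),33),('mfr',(388,437),33),('jarL',(61,355),80),('jarR',(558,343),80),('mortar',(484,178),50)]:
    q=onz(c,*T(*p),z); print(n,f(q[:2]),loc(q))
for n,p,z in [('mfl',(338,101),33),('mfr',(218,180),33),('mbr',(397,345),33),('jarDark',(558,85),80),('jarLt',(85,247),80)]:
    q=onz(s,*S(*p),z); print('scene',n,f(q[:2]),loc(q))
for n,p,z in [('knobends',(254,183),181),('',(281,283),181),('stopL',(143,183),37),('stopR',(300,138),37)]:
    print(n,loc(onz(c,*T(*p),z)))
im=cv2.imread('pics/top0.png').astype(int); m=((im[:,:,2]>90)&(im[:,:,1]<70)&(im[:,:,0]<70)); ys,xs=np.nonzero(m[90:200,250:350]); 
q=onz(c,xs.mean()+250,ys.mean()+90,181);print('red',len(xs),f(q),loc(q))
E
```

```text
bl [729.2  55.8]
br [771.5 -97. ]
fr [ 458.7 -185.9]
fl [414.4 -34.7]
L,W 326.3482888039072 158.5228427030067 yaw 0.27859084605287276 org [617.23531609 -58.64327485]
scene [415.6 -37.3]
scene [ 465.3 -189.7]
scene [ 778.1 -100.6]
scene [731.5  52.8]
knob bar top in top [array([647.9, -51.6, 181. ]), array([584.8, -66.7, 181. ]), array([594.8, -65.7, 181. ])]
scene reddot [593.  -64.5 181. ]
mfl [469.7 -45.9] [-138.4   52.8]
mfr [ 501.6 -147.6] [-135.6  -53.7]
jarL [559.4  80.7] [-17.3 149.8]
jarR [ 558.8 -259.5] [-111.4 -177.1]
mortar [ 683.  -219.3] [  19.  -172.5]
scene mfl [471.9 -43.8] [-135.7   54.2]
scene mfr [ 503.9 -149.1] [-133.8  -55.9]
scene mbr [ 677.8 -100.7] [ 46.6 -57.1]
scene jarDark [562.4  78.8] [-14.9 147.3]
scene jarLt [ 558.3 -259.4] [-111.9 -176.8]
knobends [31.4 -1.7]
 [-33.4   1.2]
stopL [92.5 59.2]
stopR [ 89.8 -58.9]
red 7 [595.2 -65.7 181. ] [-23.1  -0.8]
```

Top and scene views agree: the press origin is about (618,-60) with yaw about 0.28, and the mount's front face sits at press x ≈ -136, so it needs to travel about 46 mm. Next I'll check the tool frame and camera offset before moving.

```bash
cat >> h.py <<'E'
from scipy.spatial.transform import Rotation as Ro
ORG=np.array([618.,-60.]); YAW=0.279
PX=np.array([np.cos(YAW),np.sin(YAW)]); PY=np.array([-PX[1],PX[0]])
def goto(lx,ly,z,yaw):
    "needed tool-frame shift (after turn) and turn to reach press-local x,y, world z, tool x at press yaw+yaw, tool down"
    s=r.get_state(); R0=Ro.from_rotvec(s['eef_rot'])
    th=YAW+yaw; Rt=Ro.from_matrix(np.array([[np.cos(th),np.sin(th),0],[np.sin(th),-np.cos(th),0],[0,0,-1]]))
    w=(R0.inv()*Rt).as_rotvec()
    X=np.array([*(ORG+lx*PX+ly*PY),z]); d=X-s['eef_pos']
    print('t',round(s['time_s'],2),'eef',s['eef_pos'].round(1),'dworld',d.round(1),'shift now-frame',R0.inv().apply(d).round(1),'shift after-turn',Rt.inv().apply(d).round(1),'turn',w.round(3))
def where():
    s=r.get_state(); R0=Ro.from_rotvec(s['eef_rot']).as_matrix(); q=s['eef_pos'][:2]-ORG
    print('t %.2f local x %.1f y %.1f z %.1f yaw_rel %.3f tilt %.3f'%(s['time_s'],q@PX,q@PY,s['eef_pos'][2],np.angle(np.exp(1j*(np.arctan2(R0[1,0],R0[0,0])-YAW))),np.arccos(-R0[2,2])),'F',s['contact_force'].round(2),'Tq',s['wrist_torque'].round(3),'w %.1f'%s['gripper_width'],'j',s['joints'].round(2))
E
python3 - <<'E'
from h import *
s=r.get_state(); c=r.get_calibration('wrist'); R0=Ro.from_rotvec(s['eef_rot'])
o=-np.array(c['R']).T@np.array(c['t']); print('cam in tool',R0.inv().apply(o-s['eef_pos']))
where()
goto(-160,0,150,np.pi); goto(-160,0,150,0)
E
```

```text
cam in tool [  81.00975275   -1.21341722 -143.52848015]
t 0.15 local x -140.7 y 708.4 z 230.5 yaw_rel 2.404 tilt 0.002 F [-0.54  0.06 -0.1 ] Tq [ 0.024 -0.001 -0.008] w 85.1 j [-0.85  0.5  -0.43  1.55  0.22  1.14 -0.21]
t 0.15 eef [287.6 582.3 230.5] dworld [ 176.5 -686.4  -80.5] shift now-frame [-462.2 -537.1   81.3] shift after-turn [  19.3 -708.4   80.5] turn [-0.001 -0.001 -0.738]
t 0.15 eef [287.6 582.3 230.5] dworld [ 176.5 -686.4  -80.5] shift now-frame [-462.2 -537.1   81.3] shift after-turn [-19.3 708.4  80.5] turn [-1.000e-03  2.000e-03  2.404e+00]
```

```bash
python3 -m crank '[[0,[0,0,0],[0,0,-0.148]],[0,[0,0,0],[0,0,-0.148]],[0,[0,0,0],[0,0,-0.148]],[0,[0,0,0],[0,0,-0.148]],[0,[0,0,0],[0,0,-0.147]],[0,[0,-40,0],[0,0,0]],[0,[0,-40,0],[0,0,0]],[0,[0,-40,0],[0,0,0]],[0,[0,-40,0],[0,0,0]],[0,[0,-40,0],[0,0,0]],[0,[0,-40,0],[0,0,0]],[0,[0,-40,0],[0,0,0]]]' 60; python3 - <<'E'
from h import *
where(); goto(-160,0,150,np.pi)
E
```

```text
time_s: 1.35
eef_pos: [365.4, 311.9, 231.2]
eef_rot: [0.439, -3.111, 0.0]
contact_force: [1.0, -0.3, -0.1]
gripper_width: -0.2
t 1.35 local x -140.4 y 427.1 z 231.2 yaw_rel -3.140 tilt 0.000 F [ 0.95 -0.35 -0.1 ] Tq [ 0.044 -0.049  0.008] w -0.2 j [-0.26  0.21 -0.57  1.96  0.13  1.01  0.97]
t 1.35 eef [365.4 311.9 231.2] dworld [  98.8 -416.   -81.2] shift now-frame [  20.1 -427.    81.3] shift after-turn [  19.6 -427.1   81.2] turn [-0.    -0.     0.001]
```

```bash
python3 -m crank '[[0,[3,-43,0],[0,0,0]],[0,[3,-43,0],[0,0,0]],[0,[3,-43,0],[0,0,0]],[0,[3,-43,0],[0,0,0]],[0,[3,-43,0],[0,0,0]],[0,[3,-43,0],[0,0,0]],[0,[2,-43,0],[0,0,0]],[0,[0,-43,20],[0,0,0]],[0,[0,-43,20],[0,0,0]],[0,[0,-40,20],[0,0,0]],[0,[0,0,20],[0,0,0]],[0,[0,0,0],[0,0,0]]]'; python3 - <<'E'
from h import *
where(); goto(-160,0,60,np.pi)
cv2.imwrite('pics/w1.png',r.capture('wrist')[:,:,::-1])
E
```

```text
time_s: 2.55
eef_pos: [461.7, -102.9, 148.7]
eef_rot: [0.434, -3.106, -0.003]
contact_force: [-1.1, 0.9, -0.0]
gripper_width: 0.1
t 2.55 local x -162.0 y 1.8 z 148.7 yaw_rel 3.140 tilt 0.006 F [-1.12  0.86 -0.05] Tq [0.085 0.026 0.015] w 0.1 j [ 0.33  0.28 -0.2   2.06  0.07  0.82  1.94]
t 2.55 eef [ 461.7 -102.9  148.7] dworld [  2.4  -1.2 -88.7] shift now-frame [-2.5 -2.1 88.6] shift after-turn [-2.  -1.8 88.7] turn [ 0.003 -0.005 -0.001]
```

View pics/w1.png

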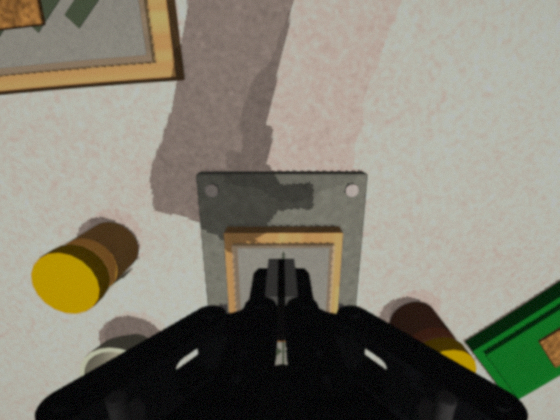

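The wrist picture shows the plate front edge at row 172 (columns 198–366), and the mount's front edge at row 229 (columns 224–342). Both are centred on the tool, at column 282. I'll convert those to positions and then descend.

```bash
python3 - <<'E'
from h import *
c=r.get_calibration('wrist')
for p,z in [((198,173),15),((366,172),15),((224,229),33),((342,229),33)]:
    q=onz(c,*p,z)[:2]-ORG; print(p,(q@PX).round(1),(q@PY).round(1))
where()
E
python3 -m crank '[[0,[-1,-2,20],[0,0,0]],[0,[-1,0,20],[0,0,0]],[0,[0,0,20],[0,0,0]],[0,[0,0,20],[0,0,0]],[0,[0,0,20],[0,0,0]],[0,[0,0,16],[0,0,0]],[0,[0,0,8],[0,0,0]],[0,[0,0,0],[0,0,0]],[0,[0,0,0],[0,0,0]]]'
python3 - <<'E'
from h import *
where(); goto(-152,0,21,np.pi)
E
```

```text
(198, 173) -190.3 -75.4
(366, 172) -191.4 80.8
(224, 229) -141.6 -50.7
(342, 229) -141.6 58.1
t 2.60 local x -160.8 y 2.6 z 150.1 yaw_rel -3.141 tilt 0.004 F [-0.28 -0.14  0.74] Tq [ 0.066 -0.04   0.009] w -0.1 j [ 0.33  0.28 -0.2   2.06  0.07  0.82  1.94]
time_s: 3.5
eef_pos: [467.4, -103.1, 28.2]
eef_rot: [-0.44, 3.109, -0.0]
contact_force: [-0.3, 0.3, 0.1]
gripper_width: -0.1
t 3.50 local x -156.6 y 0.0 z 28.2 yaw_rel -3.139 tilt 0.001 F [-0.27  0.32  0.08] Tq [-0.028  0.003 -0.055] w -0.1 j [ 0.29  0.5  -0.16  2.11  0.14  0.54  1.88]
t 3.5 eef [ 467.4 -103.1   28.2] dworld [ 4.4  1.2 -7.2] shift now-frame [-4.6 -0.1  7.2] shift after-turn [-4.6 -0.   7.2] turn [-0.     0.001  0.002]
```

```bash
python3 -m crank '[[0,[0,2,4],[0,0,0]],[0,[0,0,3],[0,0,0]],[0,[-2,0,0],[0,0,0]],[0,[-2,0,0],[0,0,0]],[0,[-2,0,0],[0,0,0]],[0,[-2,0,0],[0,0,0]],[0,[-2,0,0],[0,0,0]],[0,[-2,0,0],[0,0,0]],[0,[0,0,0],[0,0,0]]]'
python3 - <<'E'
from h import *
where()
E
python3 -m crank '[[0,[-2,0,0],[0,0,0]],[0,[-3,0,0],[0,0,0]],[0,[-3,0,0],[0,0,0]],[0,[-3,0,0],[0,0,0]],[0,[-3,0,0],[0,0,0]],[0,[-3,0,0],[0,0,0]],[0,[-2,0,0],[0,0,0]],[0,[0,0,0],[0,0,0]]]'
python3 - <<'E'
from h import *
where()
cv2.imwrite('pics/w2.png',r.capture('wrist')[:,:,::-1])
cv2.imwrite('pics/s2.png',cv2.resize(r.capture('scene')[200:350,180:380,::-1],None,fx=3.5,fy=3.5))
E
```

```text
time_s: 4.4
eef_pos: [478.1, -98.1, 20.2]
eef_rot: [-0.439, 3.11, 0.0]
contact_force: [-1.2, -0.2, -1.3]
gripper_width: 0.1
t 4.40 local x -145.0 y 1.9 z 20.2 yaw_rel -3.140 tilt 0.001 F [-1.22 -0.22 -1.27] Tq [-0.086  0.278  0.037] w 0.1 j [ 0.28  0.52 -0.15  2.09  0.15  0.54  1.87]
time_s: 5.2
eef_pos: [496.7, -92.7, 20.3]
eef_rot: [-0.439, 3.109, 0.0]
contact_force: [-0.0, -0.6, 0.1]
gripper_width: -0.0
t 5.20 local x -125.6 y 1.9 z 20.3 yaw_rel -3.140 tilt 0.001 F [-0.03 -0.56  0.15] Tq [-0.011  0.09  -0.014] w -0.0 j [ 0.26  0.54 -0.15  2.05  0.15  0.56  1.85]
```

View pics/s2.png

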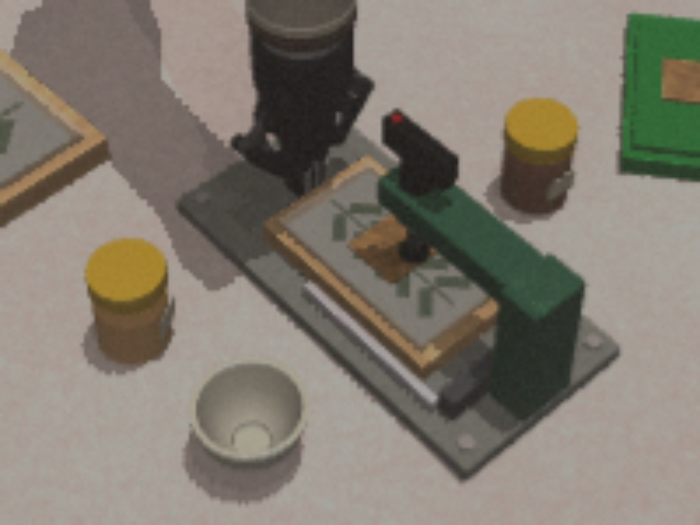

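The mount moves with the fingers, the back edge is now between the guides near crop pixel (420,365), and the force is low. I'll keep pushing and slow down near the stop.

```bash
python3 -m crank '[[0,[-3,0,0],[0,0,0]],[0,[-3,0,0],[0,0,0]],[0,[-3,0,0],[0,0,0]],[0,[-3,0,0],[0,0,0]],[0,[-2,0,0],[0,0,0]],[0,[-2,0,0],[0,0,0]],[0,[-1,0,0],[0,0,0]],[0,[0,0,0],[0,0,0]]]'
python3 - <<'E'
from h import *
where()
E
python3 -m crank '[[0,[-1,0,0],[0,0,0]],[0,[-1,0,0],[0,0,0]],[0,[-0.5,0,0],[0,0,0]],[0,[-0.5,0,0],[0,0,0]]]'
python3 - <<'E'
from h import *
where()
cv2.imwrite('pics/s3.png',cv2.resize(r.capture('scene')[200:350,180:380,::-1],None,fx=3.5,fy=3.5))
E
```

```text
time_s: 6.1
eef_pos: [512.4, -88.2, 20.3]
eef_rot: [-0.439, 3.11, 0.0]
contact_force: [-2.8, -1.1, 2.3]
gripper_width: 0.1
t 6.10 local x -109.3 y 1.9 z 20.3 yaw_rel -3.140 tilt 0.000 F [-2.8  -1.14  2.3 ] Tq [-0.154  0.443 -0.027] w 0.1 j [ 0.24  0.56 -0.15  2.02  0.15  0.58  1.84]
time_s: 6.5
eef_pos: [515.5, -87.3, 20.3]
eef_rot: [-0.439, 3.11, 0.0]
contact_force: [-2.2, -0.5, 1.0]
gripper_width: -0.1
t 6.50 local x -106.1 y 2.0 z 20.3 yaw_rel -3.140 tilt 0.001 F [-2.15 -0.48  1.01] Tq [-0.126  0.471  0.003] w -0.1 j [ 0.24  0.56 -0.15  2.01  0.15  0.58  1.84]
```

View pics/s3.png

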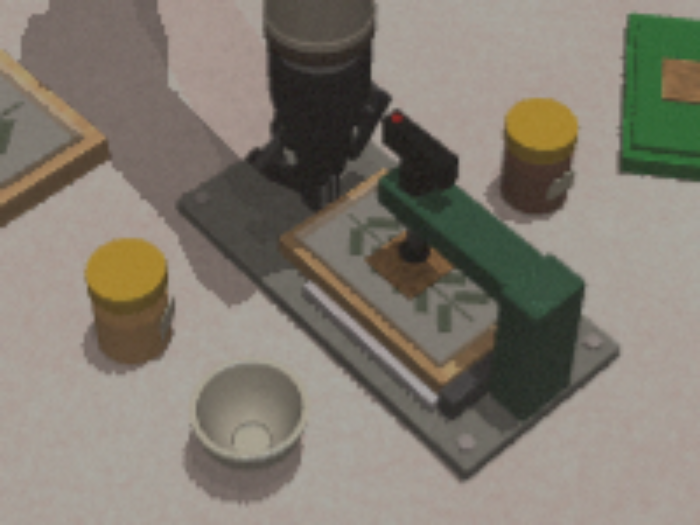

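The back edge at (440,380) is nearly touching the stop bar at (460,385). The remaining pushes will be 0.5 mm steps, with a force check after each group.

```bash
for i in 1; do python3 -m crank '[[0,[-0.5,0,0],[0,0,0]],[0,[-0.5,0,0],[0,0,0]],[0,[-0.5,0,0],[0,0,0]],[0,[-0.5,0,0],[0,0,0]]]'; done
python3 -c "
from h import *
where()"
```

```text
time_s: 6.95
eef_pos: [517.3, -86.9, 20.3]
eef_rot: [-0.439, 3.11, 0.0]
contact_force: [-1.6, 0.3, -0.9]
gripper_width: -0.1
t 6.95 local x -104.2 y 1.9 z 20.3 yaw_rel -3.140 tilt 0.001 F [-1.64  0.28 -0.87] Tq [-0.067  0.313  0.022] w -0.1 j [ 0.24  0.57 -0.15  2.    0.15  0.58  1.84]
```

```bash
python3 -m crank '[[0,[-0.5,0,0],[0,0,0]],[0,[-0.5,0,0],[0,0,0]],[0,[-0.5,0,0],[0,0,0]]]'
python3 -c "
from h import *
where()"
```

```text
time_s: 7.25
eef_pos: [518.3, -86.5, 20.3]
eef_rot: [0.439, -3.11, -0.0]
contact_force: [-4.3, -0.9, 1.6]
gripper_width: -0.1
t 7.25 local x -103.2 y 2.0 z 20.3 yaw_rel -3.140 tilt 0.000 F [-4.35 -0.85  1.64] Tq [-0.171  0.657 -0.02 ] w -0.1 j [ 0.24  0.57 -0.15  2.    0.15  0.58  1.84]
```

```bash
python3 -m crank '[[0,[-0.5,0,0],[0,0,0]],[0,[0,0,0],[0,0,0]]]'
python3 -c "
from h import *
where()"
```

```text
time_s: 7.45
eef_pos: [519.2, -86.3, 20.3]
eef_rot: [-0.439, 3.11, 0.0]
contact_force: [-1.2, 0.2, -0.1]
gripper_width: 0.2
t 7.45 local x -102.2 y 1.9 z 20.3 yaw_rel -3.140 tilt 0.001 F [-1.2   0.18 -0.13] Tq [-0.07   0.341 -0.044] w 0.2 j [ 0.24  0.57 -0.15  2.    0.15  0.58  1.84]
```

```bash
python3 -m crank '[[0,[-0.5,0,0],[0,0,0]],[0,[0,0,0],[0,0,0]]]'
python3 -c "
from h import *
where()"
```

```text
time_s: 7.65
eef_pos: [519.3, -86.3, 20.3]
eef_rot: [0.439, -3.11, -0.0]
contact_force: [-2.8, 0.1, 2.1]
gripper_width: 0.3
t 7.65 local x -102.1 y 1.9 z 20.3 yaw_rel -3.140 tilt 0.000 F [-2.78  0.11  2.09] Tq [-0.14   0.634 -0.023] w 0.3 j [ 0.24  0.57 -0.15  2.    0.15  0.59  1.84]
```

```bash
python3 -m crank '[[0,[-0.5,0,0],[0,0,0]],[0,[0,0,0],[0,0,0]]]'
python3 -c "
from h import *
where()"
```

```text
time_s: 7.85
eef_pos: [519.3, -86.3, 20.2]
eef_rot: [0.438, -3.11, -0.0]
contact_force: [-5.5, -1.3, 3.2]
gripper_width: -0.2
t 7.85 local x -102.2 y 1.9 z 20.2 yaw_rel -3.141 tilt 0.001 F [-5.48 -1.33  3.21] Tq [-0.248  1.027  0.008] w -0.2 j [ 0.24  0.57 -0.15  2.    0.15  0.59  1.84]
```

```bash
python3 -m crank '[[0,[-0.5,0,0],[0,0,0]],[0,[0,0,0],[0,0,0]]]'
python3 -c "
from h import *
where()"
```

```text
time_s: 8.05
eef_pos: [519.3, -86.2, 20.2]
eef_rot: [0.438, -3.109, -0.0]
contact_force: [-5.9, -1.4, 4.7]
gripper_width: 0.1
t 8.05 local x -102.1 y 2.0 z 20.2 yaw_rel -3.141 tilt 0.002 F [-5.93 -1.45  4.68] Tq [-0.29   1.236  0.014] w 0.1 j [ 0.24  0.57 -0.15  2.    0.15  0.59  1.84]
```

```bash
python3 -m crank '[[0,[-0.5,0,0],[0,0,0]],[0,[0,0,0],[0,0,0]]]'
python3 -c "
from h import *
where()"
```

```text
time_s: 8.25
eef_pos: [519.3, -86.3, 20.2]
eef_rot: [0.438, -3.108, -0.0]
contact_force: [-6.5, -2.0, 6.5]
gripper_width: -0.2
t 8.25 local x -102.1 y 1.9 z 20.2 yaw_rel -3.141 tilt 0.003 F [-6.48 -2.01  6.54] Tq [-0.357  1.431 -0.031] w -0.2 j [ 0.24  0.57 -0.15  2.    0.15  0.59  1.84]
```

Position has stopped at x = -102.1 while the force builds to about 7 N, so the mount is against the stop. I'll back off, lift and check.

```bash
python3 -m crank '[[0,[2,0,0],[0,0,0]],[0,[5,0,0],[0,0,0]],[0,[20,0,0],[0,0,0]],[0,[20,0,-20],[0,0,0]],[0,[0,0,-45],[0,0,0]],[0,[0,0,-45],[0,0,0]],[0,[0,0,-45],[0,0,0]],[1,[0,0,-45],[0,0,0]],[1,[0,0,0],[0,0,0]],[1,[0,0,0],[0,0,0]],[1,[0,0,0],[0,0,0]]]'
python3 - <<'E'
from h import *
where()
cv2.imwrite('pics/s4.png',cv2.resize(r.capture('scene')[200:350,180:380,::-1],None,fx=3.5,fy=3.5))
cv2.imwrite('pics/w4.png',r.capture('wrist')[:,:,::-1])
goto(0,0,220,np.pi)
E
```

```text
time_s: 9.35
eef_pos: [475.1, -98.6, 219.3]
eef_rot: [0.439, -3.11, -0.001]
contact_force: [-0.1, -0.4, -0.8]
gripper_width: 58.0
t 9.35 local x -148.0 y 2.2 z 219.3 yaw_rel -3.140 tilt 0.001 F [-0.13 -0.39 -0.8 ] Tq [ 0.066 -0.022 -0.024] w 58.0 j [ 0.34  0.2  -0.21  1.97  0.05  0.98  1.95]
t 9.45 eef [474.7 -98.6 218.7] dworld [143.3  38.6   1.3] shift now-frame [-148.4   -2.6   -1.7] shift after-turn [-148.4   -2.4   -1.3] turn [ 0.002 -0.002  0.001]
```

View pics/s4.png

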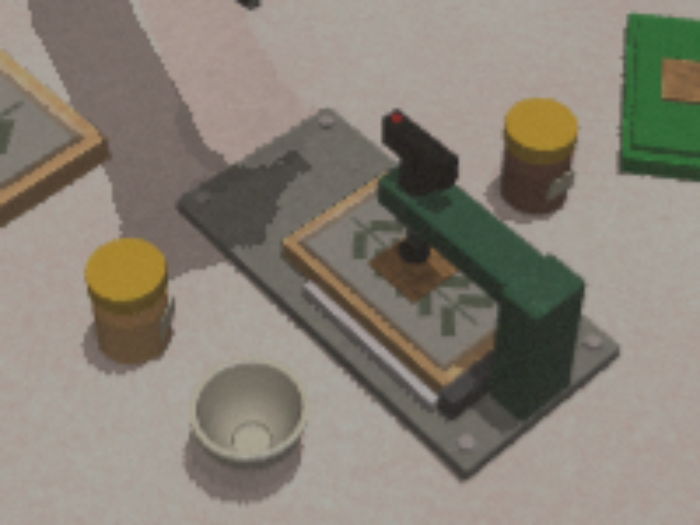

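View pics/w4.png

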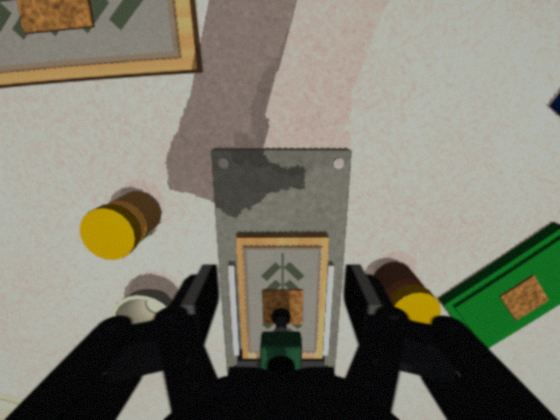

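The mount sits square between the guides with its back edge on the stop bar (scene crop (445,378)). In the wrist view its front edge is at row 237 (columns 238–328) and the plate front is at row 150 (columns 213–350). The knob end shows at (281,317).

```bash
python3 - <<'E'
from h import *
c=r.get_calibration('wrist'); top=r.get_calibration('top'); sc=r.get_calibration('scene')
for p,z in [((213,150),15),((350,150),15),((238,236),33),((328,236),33),((281,317),181)]:
    q=onz(c,*p,z)[:2]-ORG; print(p,(q@PX).round(1),(q@PY).round(1))
for n,X in [('front corners',(283,244)),('',(385,172)),('',(445,385))]:
    q=onz(sc,X[0]/3.5+180-.4,X[1]/3.5+200-.4,33)[:2]-ORG; print('scene',X,(q@PX).round(1),(q@PY).round(1))
# predicted pixel of home back corners vs stop in scene
t=r.capture('top'); cv2.imwrite('pics/t4.png',cv2.resize(cv2.convertScaleAbs(t[70:245,220:400,::-1],alpha=1.6),None,fx=3.4,fy=3.4,interpolation=cv2.INTER_CUBIC))
E
```

```text
(213, 150) -191.2 -75.4
(350, 150) -191.4 79.6
(238, 236) -93.7 -48.7
(328, 236) -93.9 56.8
(281, 317) -92.6 1.6
scene (283, 244) -87.6 -53.0
scene (385, 172) -91.2 55.2
scene (445, 385) 86.5 -49.5
```

View pics/t4.png

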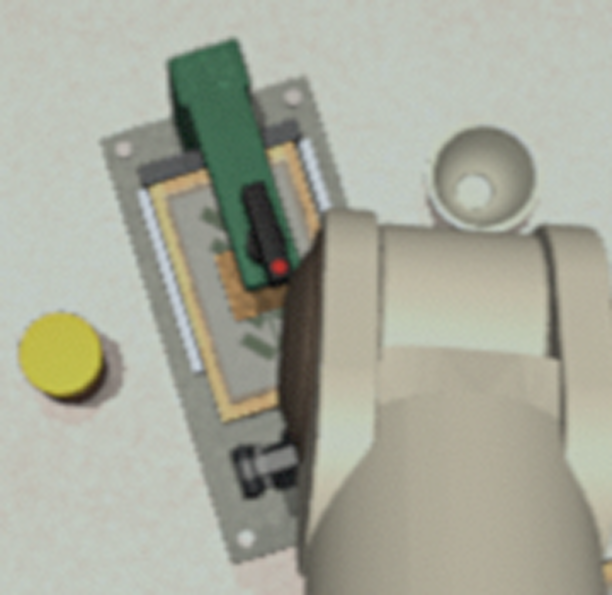

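The top view also shows the back edge flush with the stop bar. I'll go over the knob now.

```bash
python3 -m crank '[[1,[-30,0,0],[0,0,0]],[1,[-30,0,0],[0,0,0]],[1,[-30,-1,0],[0,0,0]],[1,[-30,0,0],[0,0,0]],[1,[-28,0,0],[0,0,0]],[1,[0,0,0],[0,0,0]],[1,[0,0,0],[0,0,0]]]' 60
python3 - <<'E'
from h import *
where()
cv2.imwrite('pics/w5.png',r.capture('wrist')[:,:,::-1])
goto(0,0.8,150,np.pi)
E
```

```text
time_s: 10.2
eef_pos: [617.4, -58.4, 218.4]
eef_rot: [0.44, -3.108, -0.002]
contact_force: [-1.3, 0.0, 0.1]
gripper_width: 85.3
t 10.20 local x -0.1 y 1.6 z 218.4 yaw_rel -3.139 tilt 0.003 F [-1.34  0.05  0.13] Tq [-0.016  0.002 -0.016] w 85.3 j [ 0.22  0.44 -0.22  1.65  0.11  1.07  1.82]
t 10.25 eef [616.9 -59.  218.8] dworld [  0.8  -0.2 -68.8] shift now-frame [-1.  -0.5 68.8] shift after-turn [-0.8 -0.4 68.8] turn [ 0.001 -0.003  0.001]
```

View pics/w5.png

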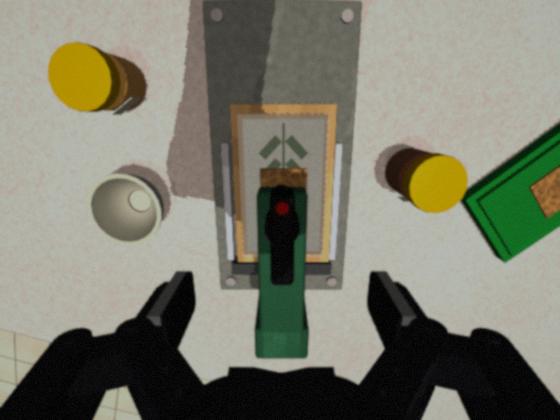

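The wrist view shows the bar from (282,187) to (283,284), with the red dot at (282,208), centred between the fingers (column 281).

```bash
python3 - <<'E'
from h import *
c=r.get_calibration('wrist'); 
for p in [(282,187),(283,284),(282,208)]:
    q=onz(c,*p,181)[:2]-ORG; print(p,(q@PX).round(1),(q@PY).round(1))
E
python3 -m crank '[[1,[0,0,15],[0,0,0]],[1,[0,0,15],[0,0,0]],[1,[0,0,15],[0,0,0]],[1,[0,0,12],[0,0,0]],[1,[0,0,8],[0,0,0]],[1,[0,0,4],[0,0,0]],[1,[0,0,0],[0,0,0]]]' 60
python3 -c "
from h import *
where()"
```

```text
(282, 187) -39.7 0.8
(283, 284) 28.1 1.7
(282, 208) -26.2 0.9
time_s: 10.95
eef_pos: [617.9, -58.8, 150.6]
eef_rot: [0.439, -3.11, -0.0]
contact_force: [-0.1, 0.5, 1.3]
gripper_width: 85.4
t 10.95 local x 0.2 y 1.2 z 150.6 yaw_rel -3.140 tilt 0.001 F [-0.06  0.47  1.28] Tq [ 0.045 -0.025  0.015] w 85.4 j [ 0.21  0.51 -0.21  1.7   0.13  0.94  1.8 ]
```

```bash
python3 -m crank '[[0,[1.5,0,0],[0,0,0]],[0,[0,0,0],[0,0,0]],[0,[0,0,0],[0,0,0]],[0,[0,0,0],[0,0,0]],[0,[0,0,0],[0,0,0]],[0,[0,0,0],[0,0,0]],[0,[0,0,0],[0,0,0]],[0,[0,0,0],[0,0,0]]]' 60
python3 - <<'E'
from h import *
where()
cv2.imwrite('pics/s6.png',cv2.resize(r.capture('scene')[180:330,180:380,::-1],None,fx=3.5,fy=3.5))
E
```

```text
time_s: 11.75
eef_pos: [616.7, -58.0, 152.2]
eef_rot: [-0.44, 3.111, 0.002]
contact_force: [-3.8, 2.3, 5.5]
gripper_width: 21.2
t 11.75 local x -0.7 y 2.3 z 152.2 yaw_rel -3.140 tilt 0.001 F [-3.83  2.27  5.51] Tq [ 0.556  0.635 -0.019] w 21.2 j [ 0.21  0.51 -0.21  1.71  0.12  0.94  1.8 ]
```

View pics/s6.png

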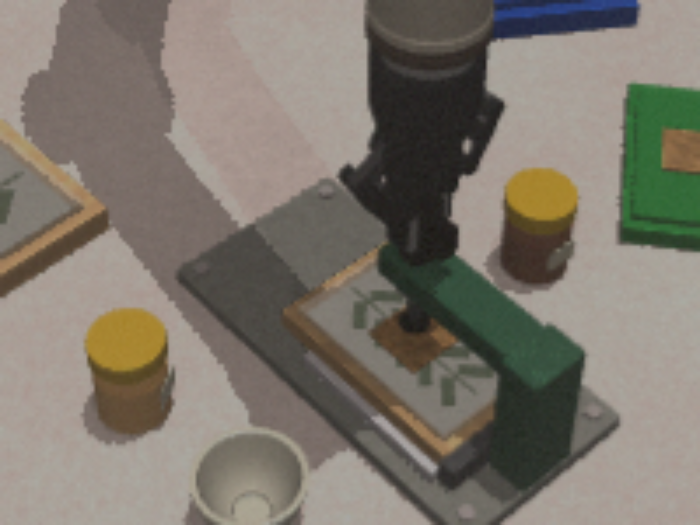

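```bash
python3 -m crank '[[0,[0,0,0],[0,0,0]],[0,[0,0,0],[0,0,0]],[0,[0,0,0],[0,0,0]]]' 60
python3 -c "
from h import *
where()"
```

```text
time_s: 12.1
eef_pos: [616.7, -58.0, 152.2]
eef_rot: [-0.44, 3.11, 0.002]
contact_force: [-2.2, 2.6, 4.5]
gripper_width: 21.0
t 12.10 local x -0.7 y 2.3 z 152.2 yaw_rel -3.140 tilt 0.001 F [-2.24  2.58  4.53] Tq [0.602 0.605 0.002] w 21.0 j [ 0.21  0.51 -0.21  1.71  0.12  0.94  1.8 ]
```

The scene shows the hand on the bar, but the fingers stopped at 21 mm (the bar is 16 mm wide) and pushed the tool up 1.6 mm. The tips are probably catching the 26 mm boss below the bar. I'll open, rise 8 mm and grip again.

```bash
python3 -m crank '[[0.7,[0,0,0],[0,0,0]],[0.7,[0,0,0],[0,0,0]],[0.7,[0,0,-8],[0,0,0]],[0.7,[0,0,0],[0,0,0]],[0,[0,0,0],[0,0,0]],[0,[0,0,0],[0,0,0]],[0,[0,0,0],[0,0,0]],[0,[0,0,0],[0,0,0]],[0,[0,0,0],[0,0,0]],[0,[0,0,0],[0,0,0]],[0,[0,0,0],[0,0,0]]]' 60
python3 - <<'E'
from h import *
where()
cv2.imwrite('pics/w7.png',r.capture('wrist')[:,:,::-1])
E
```

```text
time_s: 13.2
eef_pos: [616.3, -58.1, 159.4]
eef_rot: [0.44, -3.11, -0.002]
contact_force: [-3.3, 4.5, 5.2]
gripper_width: 15.5
t 13.20 local x -1.1 y 2.3 z 159.4 yaw_rel -3.140 tilt 0.002 F [-3.3   4.47  5.21] Tq [ 0.781  0.756 -0.099] w 15.5 j [ 0.21  0.5  -0.21  1.7   0.12  0.96  1.8 ]
```

View pics/w7.png

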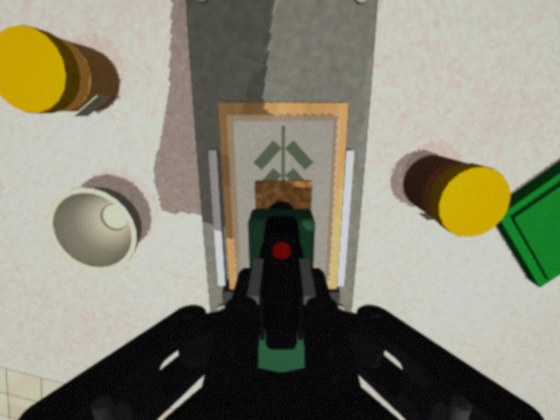

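Width is now 15.5 mm, a proper grip on the bar, with the red dot at (282,250) between the fingers. I'll relieve the side force by shifting 1 mm toward +y and 1 mm up, then start turning slowly.

```bash
python3 -m crank '[[0,[0.5,1.2,-1],[0,0,0]],[0,[0,0,0],[0,0,0]],[0,[0,0,0],[0,0,0]]]'
python3 -c "
from h import *
where()"
python3 -m crank '[[0,[0,0,0],[0,0,0.05]],[0,[0,0,0],[0,0,0.05]]]'
python3 -c "
from h import *
where()"
python3 -m crank '[[0,[0,0,0],[0,0,0.05]],[0,[0,0,0],[0,0,0.05]]]'
python3 -c "
from h import *
where()"
```

```text
time_s: 13.55
eef_pos: [616.2, -58.1, 159.5]
eef_rot: [-0.439, 3.11, 0.001]
contact_force: [5.0, 2.3, -8.3]
gripper_width: 14.3
t 13.55 local x -1.1 y 2.4 z 159.5 yaw_rel -3.140 tilt 0.001 F [ 4.95  2.35 -8.28] Tq [ 0.52  -0.835 -0.063] w 14.3 j [ 0.21  0.5  -0.21  1.7   0.12  0.96  1.8 ]
time_s: 13.75
eef_pos: [616.2, -58.1, 159.5]
eef_rot: [-0.281, 3.129, 0.0]
contact_force: [3.8, 2.8, -8.0]
gripper_width: 14.7
t 13.75 local x -1.2 y 2.4 z 159.5 yaw_rel 3.042 tilt 0.000 F [ 3.82  2.79 -8.04] Tq [ 0.5   -0.876  0.234] w 14.7 j [ 0.19  0.49 -0.19  1.7   0.11  0.95  1.71]
time_s: 13.95
eef_pos: [616.2, -58.1, 159.5]
eef_rot: [-0.124, 3.139, 0.0]
contact_force: [4.8, 1.8, -6.8]
gripper_width: 14.8
t 13.95 local x -1.2 y 2.3 z 159.5 yaw_rel 2.942 tilt 0.000 F [ 4.83  1.84 -6.76] Tq [ 0.479 -0.875  0.162] w 14.8 j [ 0.18  0.49 -0.17  1.7   0.1   0.95  1.62]
```

```bash
cat > s.py <<'E'
from h import *
s=r.get_state(); R0=Ro.from_rotvec(s['eef_rot']).as_matrix(); q=s['eef_pos'][:2]-ORG
y=np.arctan2(R0[1,0],R0[0,0])-YAW
print('t %.2f turned %.3f  Tz %.3f  x %.1f y %.1f z %.1f F'%(s['time_s'],(np.pi-y)%(2*np.pi),s['wrist_torque'][2],q@PX,q@PY,s['eef_pos'][2]),s['contact_force'].round(1),'w %.1f j7 %.2f'%(s['gripper_width'],s['joints'][6]))
E
python3 -m crank '[[0,[-0.3,0,0.5],[0,0,0.05]],[0,[0,0,0],[0,0,0.05]]]'>/dev/null; python3 s.py
python3 -m crank '[[0,[0,0,0],[0,0,0.05]],[0,[0,0,0],[0,0,0.05]]]'>/dev/null; python3 s.py
python3 -m crank '[[0,[0,0,0],[0,0,0.05]],[0,[0,0,0],[0,0,0.05]]]'>/dev/null; python3 s.py
python3 -m crank '[[0,[0,0,0],[0,0,0.05]],[0,[0,0,0],[0,0,0.05]]]'>/dev/null; python3 s.py
```

```text
t 14.15 turned 0.300  Tz 0.206  x -1.1 y 2.4 z 159.5 F [ 2.2  2.4 -3.7] w 15.2 j7 1.53
t 14.35 turned 0.400  Tz 0.233  x -1.1 y 2.4 z 159.5 F [ 1.5  1.7 -4.7] w 15.1 j7 1.44
t 14.55 turned 0.500  Tz 0.199  x -1.1 y 2.4 z 159.5 F [ 1.9  3.1 -4.2] w 14.5 j7 1.35
t 14.75 turned 0.600  Tz 0.206  x -1.1 y 2.5 z 159.5 F [ 1.5  3.1 -4. ] w 14.6 j7 1.26
```

```bash

python3 -m crank '[[0,[0,0,0],[0,0,0.05]],[0,[0,0,0],[0,0,0.05]]]'>/dev/null; python3 s.py
python3 -m crank '[[0,[0,0,0],[0,0,0.05]],[0,[0,0,0],[0,0,0.05]]]'>/dev/null; python3 s.py
python3 -m crank '[[0,[0,0,0],[0,0,0.05]],[0,[0,0,0],[0,0,0.05]]]'>/dev/null; python3 s.py
python3 -m crank '[[0,[0,0,0],[0,0,0.05]],[0,[0,0,0],[0,0,0.05]]]'>/dev/null; python3 s.py
python3 -m crank '[[0,[0,0,0],[0,0,0.05]],[0,[0,0,0],[0,0,0.05]]]'>/dev/null; python3 s.py
python3 -m crank '[[0,[0,0,0],[0,0,0.05]],[0,[0,0,0],[0,0,0.05]]]'>/dev/null; python3 s.py
```

```text
t 14.95 turned 0.700  Tz 0.249  x -1.1 y 2.5 z 159.5 F [ 1.6  2.9 -5. ] w 14.9 j7 1.17
t 15.15 turned 0.800  Tz 0.213  x -1.1 y 2.5 z 159.5 F [ 1.5  2.8 -5. ] w 14.8 j7 1.08
t 15.35 turned 0.900  Tz 0.188  x -1.1 y 2.5 z 159.4 F [ 1.8  2.1 -5.2] w 15.0 j7 0.99
t 15.55 turned 1.000  Tz 0.218  x -1.1 y 2.5 z 159.5 F [ 1.7  1.9 -5.4] w 14.9 j7 0.90
t 15.75 turned 1.100  Tz 0.186  x -1.1 y 2.5 z 159.5 F [ 1.2  1.6 -4.9] w 14.9 j7 0.81
t 15.95 turned 1.200  Tz 0.203  x -1.0 y 2.5 z 159.5 F [ 2.1  2.5 -4.5] w 14.6 j7 0.72
```

```bash

python3 -m crank '[[0,[0,0,0],[0,0,0.05]],[0,[0,0,0],[0,0,0.05]]]'>/dev/null; python3 s.py
python3 -m crank '[[0,[0,0,0],[0,0,0.05]],[0,[0,0,0],[0,0,0.05]]]'>/dev/null; python3 s.py
python3 -m crank '[[0,[0,0,0],[0,0,0.05]],[0,[0,0,0],[0,0,0.05]]]'>/dev/null; python3 s.py
python3 -m crank '[[0,[0,0,0],[0,0,0.05]],[0,[0,0,0],[0,0,0.05]]]'>/dev/null; python3 s.py
python3 -m crank '[[0,[0,0,0],[0,0,0.05]],[0,[0,0,0],[0,0,0.05]]]'>/dev/null; python3 s.py
```

```text
t 16.15 turned 1.300  Tz 0.181  x -1.0 y 2.5 z 159.5 F [ 2.3  2.4 -4.1] w 15.0 j7 0.63
t 16.35 turned 1.400  Tz 0.181  x -1.0 y 2.5 z 159.5 F [ 2.3  2.  -5.3] w 14.4 j7 0.54
t 16.55 turned 1.500  Tz 0.209  x -1.0 y 2.5 z 159.5 F [ 1.5  2.1 -4.8] w 14.8 j7 0.46
t 16.75 turned 1.600  Tz 0.179  x -1.0 y 2.5 z 159.5 F [ 1.5  2.3 -4.7] w 14.6 j7 0.37
t 16.95 turned 1.700  Tz 0.167  x -1.0 y 2.5 z 159.5 F [ 3.1  2.9 -5.8] w 14.8 j7 0.28
```

```bash

python3 -m crank '[[0,[0,0,0],[0,0,0.05]],[0,[0,0,0],[0,0,0.05]]]'>/dev/null; python3 s.py
python3 -m crank '[[0,[0,0,0],[0,0,0.05]],[0,[0,0,0],[0,0,0.05]]]'>/dev/null; python3 s.py
python3 -m crank '[[0,[0,0,0],[0,0,0.05]],[0,[0,0,0],[0,0,0.05]]]'>/dev/null; python3 s.py
python3 -m crank '[[0,[0,0,0],[0,0,0.05]],[0,[0,0,0],[0,0,0.05]]]'>/dev/null; python3 s.py
python3 -m crank '[[0,[0,0,0],[0,0,0.05]],[0,[0,0,0],[0,0,0.05]]]'>/dev/null; python3 s.py
python3 -m crank '[[0,[0,0,0],[0,0,0.05]],[0,[0,0,0],[0,0,0.05]]]'>/dev/null; python3 s.py
```

```text
t 17.15 turned 1.800  Tz 0.196  x -0.9 y 2.5 z 159.5 F [ 2.3  2.  -5.1] w 14.8 j7 0.19
t 17.35 turned 1.900  Tz 0.211  x -0.9 y 2.5 z 159.5 F [ 3.2  2.1 -5.2] w 14.7 j7 0.10
t 17.55 turned 2.000  Tz 0.220  x -0.9 y 2.5 z 159.5 F [ 2.7  2.  -5.3] w 15.1 j7 0.01
t 17.75 turned 2.100  Tz 0.284  x -0.9 y 2.5 z 159.5 F [ 2.5  2.2 -5.4] w 14.8 j7 -0.08
t 17.95 turned 2.200  Tz 0.136  x -0.9 y 2.5 z 159.5 F [ 1.7  2.2 -5. ] w 14.7 j7 -0.17
t 18.15 turned 2.300  Tz 0.243  x -0.9 y 2.5 z 159.5 F [ 2.6  1.3 -5.8] w 14.7 j7 -0.26
```

```bash

python3 - <<'E'
from h import *
cv2.imwrite('pics/s8.png',cv2.resize(r.capture('scene')[200:330,200:360,::-1],None,fx=4,fy=4,interpolation=cv2.INTER_CUBIC))
E
```

```text
(no output)
```

View pics/s8.png

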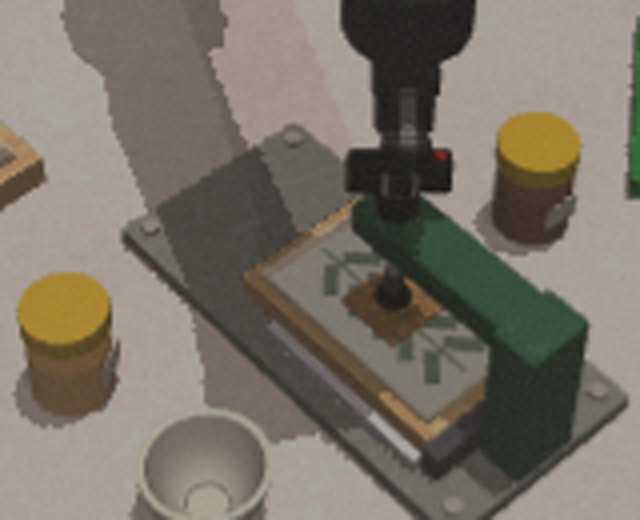

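The bar has turned as expected, with the red dot now at (440,155), and the foot at (393,295) is close to the cork. I'll sample the torque every 0.05 rad.

```bash

python3 -m crank '[[0,[0,0,0],[0,0,0.05]]]'>/dev/null; python3 s.py
python3 -m crank '[[0,[0,0,0],[0,0,0.05]]]'>/dev/null; python3 s.py
python3 -m crank '[[0,[0,0,0],[0,0,0.05]]]'>/dev/null; python3 s.py
python3 -m crank '[[0,[0,0,0],[0,0,0.05]]]'>/dev/null; python3 s.py
python3 -m crank '[[0,[0,0,0],[0,0,0.05]]]'>/dev/null; python3 s.py
python3 -m crank '[[0,[0,0,0],[0,0,0.05]]]'>/dev/null; python3 s.py
python3 -m crank '[[0,[0,0,0],[0,0,0.05]]]'>/dev/null; python3 s.py
python3 -m crank '[[0,[0,0,0],[0,0,0.05]]]'>/dev/null; python3 s.py
```

```text
t 18.30 turned 2.348  Tz 0.195  x -0.9 y 2.5 z 159.5 F [ 2.8  2.2 -6.7] w 14.8 j7 -0.30
t 18.40 turned 2.399  Tz 0.230  x -0.8 y 2.5 z 159.5 F [ 3.6  1.7 -5.3] w 14.6 j7 -0.35
t 18.50 turned 2.449  Tz 0.215  x -0.9 y 2.4 z 159.5 F [ 3.6  1.6 -6. ] w 15.3 j7 -0.39
t 18.60 turned 2.499  Tz 0.195  x -0.9 y 2.4 z 159.5 F [ 3.   2.3 -5.5] w 14.6 j7 -0.44
t 18.70 turned 2.549  Tz 0.222  x -0.8 y 2.4 z 159.5 F [ 3.5  1.1 -6.2] w 14.8 j7 -0.48
t 18.80 turned 2.599  Tz 0.181  x -0.9 y 2.4 z 159.5 F [ 3.2  2.1 -5.7] w 15.0 j7 -0.52
t 18.90 turned 2.649  Tz 0.206  x -0.8 y 2.4 z 159.5 F [ 3.8  2.  -6.5] w 14.8 j7 -0.57
t 19.00 turned 2.699  Tz 0.209  x -0.9 y 2.4 z 159.5 F [ 3.8  2.2 -6.3] w 14.9 j7 -0.61
```

```bash

python3 -m crank '[[0,[0,0,0],[0,0,0.05]]]'>/dev/null; python3 s.py
python3 -m crank '[[0,[0,0,0],[0,0,0.05]]]'>/dev/null; python3 s.py
python3 -m crank '[[0,[0,0,0],[0,0,0.05]]]'>/dev/null; python3 s.py
python3 -m crank '[[0,[0,0,0],[0,0,0.05]]]'>/dev/null; python3 s.py
python3 -m crank '[[0,[0,0,0],[0,0,0.05]]]'>/dev/null; python3 s.py
python3 -m crank '[[0,[0,0,0],[0,0,0.05]]]'>/dev/null; python3 s.py
python3 -m crank '[[0,[0,0,0],[0,0,0.05]]]'>/dev/null; python3 s.py
python3 -m crank '[[0,[0,0,0],[0,0,0.05]]]'>/dev/null; python3 s.py
python3 -m crank '[[0,[0,0,0],[0,0,0.05]]]'>/dev/null; python3 s.py
python3 -m crank '[[0,[0,0,0],[0,0,0.05]]]'>/dev/null; python3 s.py
```

```text
t 19.10 turned 2.749  Tz 0.192  x -0.8 y 2.4 z 159.5 F [ 3.5  2.2 -7. ] w 14.9 j7 -0.66
t 19.20 turned 2.799  Tz 0.229  x -0.8 y 2.4 z 159.5 F [ 3.1  1.8 -6.1] w 14.8 j7 -0.70
t 19.30 turned 2.849  Tz 0.243  x -0.8 y 2.4 z 159.5 F [ 2.8  2.2 -5.4] w 14.9 j7 -0.75
t 19.40 turned 2.899  Tz 0.248  x -0.8 y 2.4 z 159.6 F [ 2.7  1.8 -7. ] w 14.6 j7 -0.79
t 19.50 turned 2.949  Tz 0.320  x -0.8 y 2.4 z 159.6 F [ 3.3  1.7 -6.3] w 15.0 j7 -0.83
t 19.60 turned 2.999  Tz 0.279  x -0.8 y 2.3 z 159.6 F [ 2.8  2.1 -5.3] w 14.8 j7 -0.88
t 19.70 turned 3.049  Tz 0.362  x -0.8 y 2.4 z 159.6 F [ 2.1  1.2 -5.4] w 14.9 j7 -0.92
t 19.80 turned 3.098  Tz 0.341  x -0.8 y 2.3 z 159.6 F [ 3.   1.4 -5.6] w 14.6 j7 -0.97
t 19.90 turned 3.148  Tz 0.343  x -0.8 y 2.4 z 159.6 F [ 3.6  1.5 -6.1] w 14.8 j7 -1.01
t 20.00 turned 3.198  Tz 0.392  x -0.8 y 2.4 z 159.6 F [ 2.4  1.5 -5.2] w 14.6 j7 -1.05
```

The torque stepped from about 0.21 to 0.34 N m near 2.9–3.0 rad, which is the touch. I'll keep turning and fit the trace.

```bash

python3 -m crank '[[0,[0,0,0],[0,0,0.05]]]'>/dev/null; python3 s.py
python3 -m crank '[[0,[0,0,0],[0,0,0.05]]]'>/dev/null; python3 s.py
python3 -m crank '[[0,[0,0,0],[0,0,0.05]]]'>/dev/null; python3 s.py
python3 -m crank '[[0,[0,0,0],[0,0,0.05]]]'>/dev/null; python3 s.py
python3 -m crank '[[0,[0,0,0],[0,0,0.05]]]'>/dev/null; python3 s.py
python3 -m crank '[[0,[0,0,0],[0,0,0.05]]]'>/dev/null; python3 s.py
python3 -m crank '[[0,[0,0,0],[0,0,0.05]]]'>/dev/null; python3 s.py
python3 -m crank '[[0,[0,0,0],[0,0,0.05]]]'>/dev/null; python3 s.py
python3 -m crank '[[0,[0,0,0],[0,0,0.05]]]'>/dev/null; python3 s.py
python3 -m crank '[[0,[0,0,0],[0,0,0.05]]]'>/dev/null; python3 s.py
```

```text
t 20.10 turned 3.248  Tz 0.354  x -0.8 y 2.4 z 159.6 F [ 3.1  1.5 -5.5] w 15.1 j7 -1.10
t 20.20 turned 3.298  Tz 0.410  x -0.8 y 2.3 z 159.6 F [ 3.7  1.3 -4.4] w 15.0 j7 -1.14
t 20.30 turned 3.348  Tz 0.339  x -0.8 y 2.3 z 159.7 F [ 2.4  0.4 -6. ] w 14.6 j7 -1.18
t 20.40 turned 3.398  Tz 0.407  x -0.8 y 2.3 z 159.7 F [ 3.5  2.2 -6.4] w 14.6 j7 -1.23
t 20.50 turned 3.448  Tz 0.338  x -0.8 y 2.3 z 159.7 F [ 2.9  0.7 -5.1] w 14.8 j7 -1.27
t 20.60 turned 3.498  Tz 0.395  x -0.8 y 2.3 z 159.7 F [ 2.9  1.6 -4.4] w 15.1 j7 -1.32
t 20.70 turned 3.548  Tz 0.364  x -0.8 y 2.3 z 159.7 F [ 2.4  0.9 -6.1] w 14.6 j7 -1.36
t 20.80 turned 3.598  Tz 0.351  x -0.8 y 2.3 z 159.7 F [ 2.5  1.6 -6.1] w 14.7 j7 -1.40
t 20.90 turned 3.648  Tz 0.344  x -0.8 y 2.3 z 159.7 F [ 3.1  1.1 -5. ] w 14.8 j7 -1.45
t 21.00 turned 3.698  Tz 0.353  x -0.9 y 2.3 z 159.6 F [ 3.1  1.3 -7.3] w 15.0 j7 -1.49
```

```bash
python3 - <<'E'
import numpy as np
t=np.array([2.0,2.1,2.2,2.3,2.348]+[2.399+.05*i for i in range(27)])
T=np.array([.22,.284,.136,.243,.195,.230,.215,.195,.222,.181,.206,.209,.192,.229,.243,.248,.320,.279,.362,.341,.343,.392,.354,.410,.339,.407,.338,.395,.364,.351,.344,.353])
t0=np.array([.3,.4,.5,.6,.7,.8,.9,1,1.1,1.2,1.3,1.4,1.5,1.6,1.7,1.8,1.9]);T0=np.array([.206,.233,.199,.206,.249,.213,.188,.218,.186,.203,.181,.181,.209,.179,.167,.196,.211])
t=np.r_[t0,t];T=np.r_[T0,T];print(len(t),T0.mean())
best=[]
for a in np.arange(2.6,3.4,.02):
    on=(t>=a)
    A=np.c_[np.ones_like(t),on*1.]; y=T-on*.044*(t-a)
    x,res,*_=np.linalg.lstsq(A,y,rcond=None); best.append((np.std(y-A@x),a,x))
for b in sorted(best,key=lambda b:b[0])[:8]: print(b)
E
```

```text
49 0.20147058823529412
(np.float64(0.028631203705100628), np.float64(2.9000000000000004), array([0.20827273, 0.12882127]))
(np.float64(0.028631203705100628), np.float64(2.9400000000000004), array([0.20827273, 0.13058127]))
(np.float64(0.028631203705100635), np.float64(2.9200000000000004), array([0.20827273, 0.12970127]))
(np.float64(0.03064057813605031), np.float64(2.8600000000000003), array([0.20703125, 0.12306451]))
(np.float64(0.030640578136050315), np.float64(2.8800000000000003), array([0.20703125, 0.12394451]))
(np.float64(0.03249890543556114), np.float64(2.8000000000000003), array([0.20587097, 0.11677303]))
(np.float64(0.03249890543556114), np.float64(2.8200000000000003), array([0.20587097, 0.11765303]))
(np.float64(0.032498905435561144), np.float64(2.8400000000000003), array([0.20587097, 0.11853303]))
```

The fit puts the touch at about 2.92 rad, so the target is about 4.49 rad, or 0.79 more.

```bash

python3 -m crank '[[0,[0,0,0],[0,0,0.05]],[0,[0,0,0],[0,0,0.05]]]'>/dev/null; python3 s.py
python3 -m crank '[[0,[0,0,0],[0,0,0.05]],[0,[0,0,0],[0,0,0.05]]]'>/dev/null; python3 s.py
python3 -m crank '[[0,[0,0,0],[0,0,0.05]],[0,[0,0,0],[0,0,0.05]]]'>/dev/null; python3 s.py
python3 -m crank '[[0,[0,0,0],[0,0,0.05]],[0,[0,0,0],[0,0,0.05]]]'>/dev/null; python3 s.py
python3 -m crank '[[0,[0,0,0],[0,0,0.05]],[0,[0,0,0],[0,0,0.05]]]'>/dev/null; python3 s.py
python3 -m crank '[[0,[0,0,0],[0,0,0.05]],[0,[0,0,0],[0,0,0.05]]]'>/dev/null; python3 s.py
```

```text
t 21.20 turned 3.798  Tz 0.370  x -0.9 y 2.2 z 159.7 F [ 3.4  0.5 -5.1] w 14.9 j7 -1.58
t 21.40 turned 3.898  Tz 0.392  x -0.9 y 2.2 z 159.7 F [ 2.6  1.  -5.6] w 14.5 j7 -1.66
t 21.60 turned 3.998  Tz 0.433  x -0.9 y 2.2 z 159.7 F [ 3.1  0.8 -6.1] w 15.1 j7 -1.75
t 21.80 turned 4.098  Tz 0.438  x -0.9 y 2.2 z 159.7 F [ 2.6  0.3 -5.6] w 14.7 j7 -1.84
t 22.00 turned 4.198  Tz 0.406  x -0.9 y 2.2 z 159.7 F [ 2.9  0.5 -5.4] w 14.9 j7 -1.92
t 22.20 turned 4.298  Tz 0.390  x -0.9 y 2.2 z 159.7 F [ 3.   1.4 -6.1] w 15.2 j7 -2.01
```

```bash

python3 -m crank '[[0,[0,0,0],[0,0,0.05]],[0,[0,0,0],[0,0,0.05]]]'>/dev/null; python3 s.py
python3 -m crank '[[0,[0,0,0],[0,0,0.05]],[0,[0,0,0],[0,0,0.04]]]'>/dev/null; python3 s.py
python3 -m crank '[[0,[0,0,0],[0,0,0]],[0,[0,0,0],[0,0,0]],[0,[0,0,0],[0,0,0]]]'>/dev/null; python3 s.py
python3 - <<'E'
from h import *
cv2.imwrite('pics/s9.png',cv2.resize(r.capture('scene')[200:330,200:360,::-1],None,fx=4,fy=4,interpolation=cv2.INTER_CUBIC))
E
```

```text
t 22.40 turned 4.398  Tz 0.484  x -0.9 y 2.2 z 159.7 F [ 2.3  0.7 -4.6] w 14.9 j7 -2.09
t 22.60 turned 4.488  Tz 0.413  x -0.9 y 2.2 z 159.7 F [ 3.1  0.3 -5.7] w 14.9 j7 -2.17
t 22.90 turned 4.488  Tz 0.206  x -1.0 y 2.2 z 159.7 F [ 3.7  0.6 -6.5] w 14.9 j7 -2.17
```

View pics/s9.png

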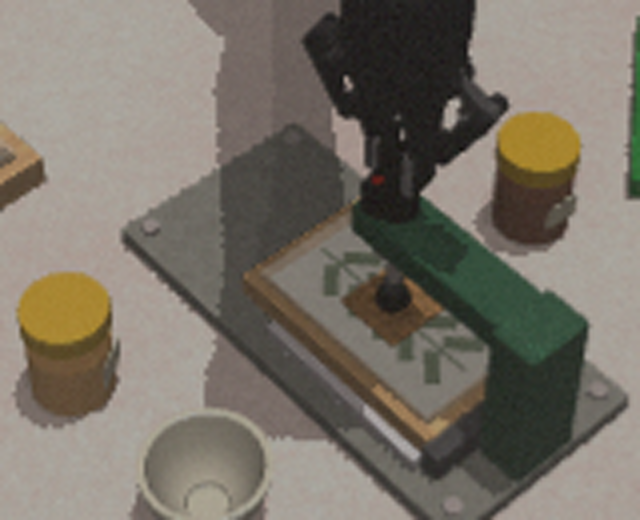

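The bar is at about 4.49 rad with its red dot at (377,180), the foot is pressed on the cork, and the mount is still against the stop. I'll release, rise and check.

```bash

python3 -m crank '[[0.6,[0,0,0],[0,0,0]],[0.6,[0,0,0],[0,0,0]],[0.8,[0,0,0],[0,0,0]],[0.8,[0,0,0],[0,0,0]],[0.8,[0,0,-10],[0,0,0]],[0.8,[0,0,-20],[0,0,0]],[0.8,[0,0,-30],[0,0,0]],[0.8,[0,0,-30],[0,0,0]],[0.8,[0,0,0],[0,0,0]],[0.8,[0,0,0],[0,0,0]]]'
python3 - <<'E'
from h import *
where()
cv2.imwrite('pics/w10.png',r.capture('wrist')[:,:,::-1])
cv2.imwrite('pics/s10.png',cv2.resize(r.capture('scene')[200:330,200:360,::-1],None,fx=4,fy=4,interpolation=cv2.INTER_CUBIC))
c=r.get_calibration('wrist')
for a in (4.49,): 
    for rr in (-32,32):
        th=YAW-a; X=[*(ORG+np.array([-1,0])@np.array([PX,PY])+2*PY+rr*np.array([np.cos(th),np.sin(th)])),181]; print('expected end',rr,proj(c,X))
E
```

```text
time_s: 23.95
eef_pos: [616.8, -58.4, 251.2]
eef_rot: [-2.703, 1.598, -0.003]
contact_force: [0.0, -0.1, -0.2]
gripper_width: 68.4
t 23.95 local x -0.7 y 1.9 z 251.2 yaw_rel -1.347 tilt 0.002 F [ 0.02 -0.09 -0.22] Tq [ 0.002  0.044 -0.043] w 68.4 j [-0.57  0.52  0.88  1.65 -0.43  1.18 -2.23]
expected end -32 [278.49976481 185.15446543]
expected end 32 [278.56745537 265.42107554]
```

View pics/w10.png

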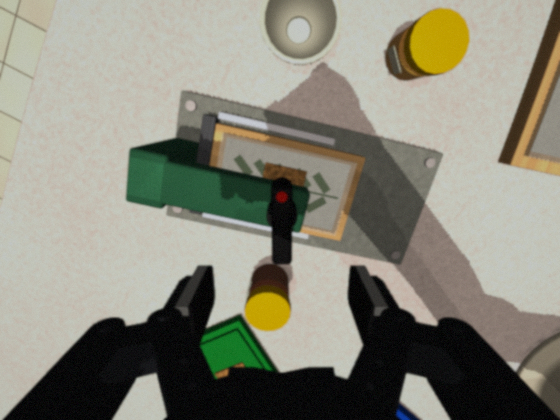

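View pics/s10.png

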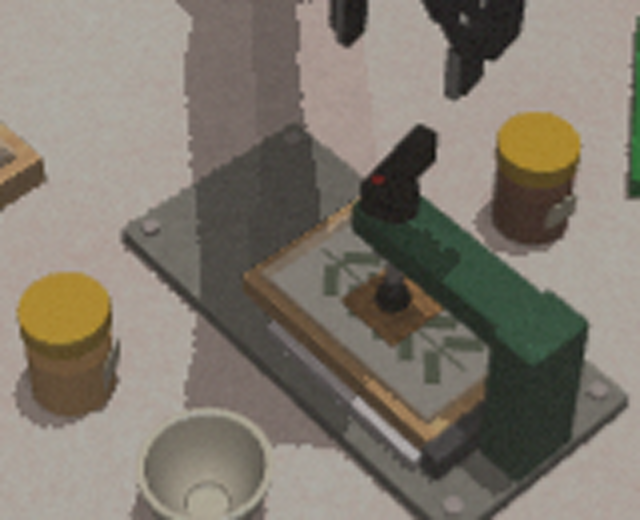

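The wrist view shows the bar upright at columns 282–283, with the red dot at (282,198), so it matches the tool's angle within a degree or so and nothing slipped. The scene crop shows the foot on the cork, the mount's back edge on the stop at (430,440), and the jars and mortar where they were. Handing in.

```bash
python3 -c "
from rig import r
print(r.hand_in()); print(r.get_state()['time_s'])"
```

```text
the job is handed in; nothing more can be done
None
the job is handed in; nothing more can be done
```

I pushed the mount back until it stopped against the stop bar, then turned the knob clockwise to a quarter turn past first touch and let go. The job was handed in at about 24 s, and no verdict was reported.

- **Push:** The highest push force I read was about 9 N. Afterwards the top and scene views showed the mount square and flush with the stop bar. Position estimates of its front edge varied by 2–4 mm between cameras, so I relied on the push coming to a firm stop.
- **First grip:** The fingers first stopped at 21 mm, probably because the tips caught the boss under the 16 mm bar. I raised the hand 8 mm and gripped again at about 15 mm.
- **Touch:** The torque while turning rose from about 0.21 to about 0.34 N m near 2.92 rad, which I took as first touch. The fit is uncertain by about 0.1 rad. The step measured 0.13 N m, against the "about 0.095" in the description.
- **Quarter turn:** I stopped at 4.49 rad, 1.57 rad past touch. The last torque readings were 0.39 to 0.48 N m, somewhat above the expected 0.37 and noisy by about 0.03. The foot's force can't be read directly, so 37–49 N is inferred from the angle.
- **After letting go:** The bar was still at the tool's angle, so it had not slipped in the grip. The foot was on the cork, the mount against the stop, and the jars and mortar looked unmoved.

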